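# Grater over the counter's edge and onto the mug

### The arm

A 6-joint arm with a two-finger parallel gripper is mounted at the origin on a cart in front of the work surface, level with it; the furniture and walls round the work are solid. World frame = base frame: x ahead of the robot, y to its left, z up, the work surface at z = 0. Lengths are in m, angles in degrees, forces in N, time in s.
With the tool pointing down it reaches from about 0.375 to 0.9 m from the base axis. Payload 3.1 kg.
Tool frame: the origin (TCP) lies at the very end of the fingers, on their centre line; the grasp point (between the pads) lies 19 mm behind it; z points along the fingers, y is the line along which they close (so a half turn about z gives the same grasp; the last joint's range is limited). The gripper opens to 87 mm and grips with 3 to 60 N. Pads are 19 mm wide; open, the fingers measure 117 mm over their backs; the gripper's body (75 mm by 190 mm) begins 51 mm behind the grasp point.
Start: joints at [62.882, 30.224, 82.088, -0, 67.689, -10.227], TCP at [0.182, 0.598, 0.223] pointing down, gripper open.
Joint ranges: [-176.69, 176.69], [-43.24, 126.21], [12.49, 139.97], [-82, 262], [0, 151.66], [-163.58, 163.58]. Speed limits (degrees/s): [159.86, 159.86, 180, 180, 180, 180].

### API

Orientations are given as a 3x3 rotation matrix whose columns are the frame's x, y, z axes.
In Python, from rig import * gives the robot as it stands.
- The arm moves only by the tool jog_arm, never from a script. Its arguments are lists of equal length, an entry for each row: "delta_pos": the shift along the world's x, y, z in cm, a list of three; "turn": the turn about the world's z in degrees; "grip": the closure, from 0 (fully open) to 1 (shut). In form: {"delta_pos": [[x, y, z], ...], "turn": [turn, ...], "grip": [grip, ...]}. A call has 1 to 12 rows; each row is the pose to reach, as a shift and turn from the pose commanded when the call began; what a row does not reach only later rows make up. A row lasts 1/8 s, in which the tool goes at most 62.5 mm and 10.7 degrees, less where a joint would pass 70% of its speed; a pose out of reach is approached as far as the arm can. A call with a gripper value outside its range is refused whole. The fingers move at their own pace and stop on an object; the grip force is fixed at half the most. Time passes only in rows, so rows that repeat a pose let the fingers close. It gives the time, the measured TCP pose, the force, the opening and the grip force at its end, in the units of the state.
- read_state(): the state, without advancing time (a new reading comes with each control period).
- capture(name): name is "scene" or "top"; returns a dict with "color" (420x560x3 uint8, blue, green, red), "fovy" (degrees; the focal length in pixels is half the picture's height over the tangent of half this angle, whatever the lens; pixels are square), "cx", "cy" (the principal point, pixels), "camera_from_world" (4x4, takes a point from world to camera coordinates). Camera axes: x right, y up, looking along -z (the intrinsics and any distortion apply to the point x, -y, -z); pixel columns grow to the right and rows downward; lengths in m; the calibration is good to about 2 mm. A picture is of the moment at which its call begins. There is no depth.
- hand_in(): hands the job in; it is judged then, once.
The state is a dict: "time_s": time; "joint_positions": joint angles; "qvel": joint speeds; "tau": joint torques, N m; "position": TCP position; "tcp_rot": TCP orientation; "force": force on the tool from outside, world axes, zero at the start; "moment": the same for the moment, N m; "opening": opening from 0.0 (shut) to 1.0 (fully open); "grasp_force": force on a finger pad.
Only numpy, scipy, OpenCV 4.12 (cv2) and the standard library are available. Lean on these libraries where they do the work, as an engineer would, in place of code of your own. Each camera call takes 0.05 s, during which the arm holds its last target. There are 200 camera calls.

### The job

Set the flat steel grater with the red ends ready over the mug of coffee, to grate some spice into it. The grater lies flat and is too thin to pick up, so slide it towards the right until one end sticks well out past the counter's right-hand edge, then pick it up and lay it flat across the top of the mug, with its middle over the middle of the mug. Leave the bamboo spatula where it lies, and leave the mug standing upright.

Things in the scene. Friction and masses are not known exactly. Their poses are not given: they have to be found in the camera images.
- grater: flat hand grater, 60 x 200 x 3 mm, 0.09 to 0.18 kg: grey steel with dark holes in the middle 110 mm, red grippy silicone over the last 45 mm at both ends (equally wide and thick), slippery underside. Length within 10 degrees of world y. Origin: centre of underside; x across its width, y along its length, z up. A finger pressed down with 5 to 10 N on a red end and moved sideways drags it along
- grater_end (a point): middle of the grater's short edge at its own -y end, at half thickness: the end nearer the counter's right-hand edge, 100 mm from the grater's middle
- spatula: flat pale bamboo spatula, 60 x 200 x 3 mm with half-round ends, lying flat beside the grater (which of the two is nearer to the robot varies; they lie about 115 mm or more apart between their middles, across x). Origin: centre of the underside; y along its length. Not to be touched
- mug: loose mug filled with coffee (modelled solid), green above and white below, 93 mm high, 0.32 kg, about 90 mm across the rim, handle on its own -y side, reaching 82 mm from the cup's axis and 83 mm up. Origin: on the underside, 17.5 mm from the cup's axis towards the handle; z up
- mug_rim (a point): centre of the mug's round mouth, on the cup's axis, level with the rim (93 mm above the counter)
- counter_edge (a point): point on the top of the counter's right-hand edge, a straight edge parallel to world x; the counter's top is z = 0 and ends at this point's y, the air beyond (-y) is free down to the floor

How it is judged:
By the outcome, as a careful person would: the job done as asked, in the order asked, and still so for the second after the job is handed in, with the robot touching nothing.
It also fails if it takes over 58 s, if anything falls off the work surface, if the arm or the gripper's body presses on something with over 40 N, if the wrist force passes 120 N, or if a joint passes its speed limit or range.

## Working session

There is one attempt and no reset: what is moved stays moved. The work goes in short steps, Python scripts to look and compute and a tool call to move; the robot and the scene stay as the last step left them, time stands still between calls to the robot, and variables do not carry over. Pictures are saved under pics/ and viewed, at most 10 in all, crops included, and the job is handed in when it is done.

Besides the shell and the picture viewer there is one more tool, called in YAML: its name, and indented under it one key for each argument. jog_arm: Moves the arm, as the interface text tells. Its arguments: {"type":"object","properties":{"delta_pos":{"type":"array"},"turn":{"type":"array"},"grip":{"type":"array"}},"required":["delta_pos","turn","grip"]}

```bash
mkdir -p pics; cat > h.py <<'E'
from rig import *
import numpy as np, cv2
def cast(c,px,z):
    px=np.atleast_2d(px).astype(float)
    f=210/np.tan(np.radians(c["fovy"])/2)
    d=np.c_[(px[:,0]-c["cx"])/f,-(px[:,1]-c["cy"])/f,-np.ones(len(px))]
    T=np.linalg.inv(c["camera_from_world"]); d=d@T[:3,:3].T; o=T[:3,3]
    return o+d*((z-o[2])/d[:,2])[:,None]
def proj(c,p):
    f=210/np.tan(np.radians(c["fovy"])/2)
    p=np.c_[np.atleast_2d(p),np.ones(len(np.atleast_2d(p)))]@c["camera_from_world"].T
    return np.c_[c["cx"]+f*p[:,0]/-p[:,2],c["cy"]-f*p[:,1]/-p[:,2]]
E
python3 - <<'E'
from h import *
for n in("scene","top"):
    c=capture(n); cv2.imwrite(f"pics/{n}0.png",c["color"])
    print(n,{k:v for k,v in c.items() if k!="color"})
    np.save(f"pics/{n}0.npy",c,allow_pickle=True)
print(read_state())
E
```

```text
scene {'fovy': 49.95648997697681, 'cx': 284.79659160872427, 'cy': 212.61245332795542, 'camera_from_world': array([[ 0.7180207 , -0.69577392, -0.0185721 , -0.35841874],
       [ 0.48085993,  0.47659027,  0.73595886, -0.31501116],
       [-0.5032097 , -0.53736427,  0.67677148, -0.67077516],
       [ 0.        ,  0.        ,  0.        ,  1.        ]])}
top {'fovy': 51.39111665709071, 'cx': 273.85922272645917, 'cy': 205.79158954266828, 'camera_from_world': array([[ 0.02348936, -0.99913319,  0.03436751, -0.04960824],
       [ 0.98215964,  0.02947873,  0.18572413, -0.51662486],
       [-0.18657625,  0.02939184,  0.98200072, -0.97058025],
       [ 0.        ,  0.        ,  0.        ,  1.        ]])}
{'time_s': 0.1, 'joint_positions': array([ 6.28846291e+01,  3.02749761e+01,  8.21493299e+01,  5.56837063e-04,
        6.76886581e+01, -1.02272354e+01]), 'qvel': array([-0.007356  , -0.1448648 , -0.09941068,  0.02109453, -0.00967217,
       -0.02462388]), 'tau': array([-5.53393438e-04, -4.40991282e+01, -1.77150893e+01,  6.34774799e-02,
        5.34393790e-02, -4.47542573e-05]), 'position': array([0.18122859, 0.59746016, 0.22165357]), 'tcp_rot': array([[-9.56872524e-01,  2.90506715e-01, -9.06622900e-04],
       [ 2.90507908e-01,  9.56870989e-01, -1.75079850e-03],
       [ 3.58902430e-04, -1.93867210e-03, -9.99998056e-01]]), 'force': array([-0.659109  ,  0.23284653, -0.05616919]), 'moment': array([ 0.05299378,  0.04817768, -0.00268118]), 'grasp_force': 0.0, 'opening': 1.0020685517843484}
```

View pics/scene0.png

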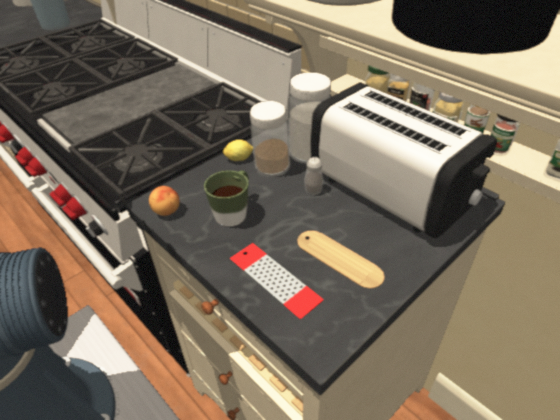

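View pics/top0.png

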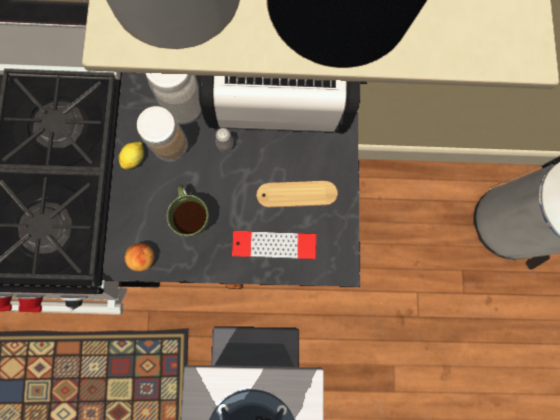

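Scene view: the grater is at about (276,280), the spatula at (340,258), the mug at (228,197), and the counter's front corner at (315,395). Top view: the grater spans columns 233–316 at row 245, the mug mouth is at (188,215) with its handle pointing up (+x), and the counter's right edge is at column 360.

```bash
cat >> h.py <<'E'
def red(c,z=0.003,roi=None):
    h=cv2.cvtColor(c["color"],cv2.COLOR_BGR2HSV)
    m=(((h[...,0]<5)|(h[...,0]>174))&(h[...,1]>190)&(h[...,2]>110)).astype(np.uint8)
    n,l,s,ce=cv2.connectedComponentsWithStats(m)
    return [(s[i],ce[i].round(1),cast(c,ce[i],z)[0].round(4),cast(c,cv2.boxPoints(cv2.minAreaRect(np.argwhere(l==i)[:,::-1].astype(np.float32))),z)[:,:2].round(3).tolist()) for i in range(1,n) if s[i,4]>60]
E
python3 - <<'E'
from h import *
for n in("scene","top"):
    c=np.load(f"pics/{n}0.npy",allow_pickle=True).item(); print(n)
    for r in red(c): print(r)
    h=cv2.cvtColor(c["color"],cv2.COLOR_BGR2HSV)
    # coffee + green
    x0,x1,y0,y1=(200,255,165,230) if n=="scene" else (160,215,180,245)
    sub=h[y0:y1,x0:x1]
    g=((sub[...,0]>30)&(sub[...,0]<90)&(sub[...,1]>60)&(sub[...,2]>30)).astype(np.uint8)
    cf=((sub[...,0]<15)&(sub[...,1]>110)).astype(np.uint8)
    for nm,m in(("green",g),("coffee",cf)):
        cs,_=cv2.findContours(m,cv2.RETR_EXTERNAL,cv2.CHAIN_APPROX_NONE); k=max(cs,key=cv2.contourArea)
        print(nm,cv2.contourArea(k),"box",cv2.boundingRect(k),"ell",cv2.fitEllipse(k))
        e=cv2.fitEllipse(k); print(cast(c,np.array(e[0])+[x0,y0],0.093))
    if n=="top":
        gr=cv2.cvtColor(c["color"],cv2.COLOR_BGR2GRAY).astype(int)
        for r in(170,210,250,270):
            d=np.abs(np.diff(gr[r,340:380])); print(r,340+d.argmax(),gr[r,350:368],cast(c,[[340+d.argmax()+.5,r]],0))
    crop=c["color"][y0-10:y1+10,x0-10:x1+10]; cv2.imwrite(f"pics/mug_{n}.png",cv2.resize(crop,None,fx=5,fy=5))
a=cv2.imread("pics/mug_scene.png");b=cv2.imread("pics/mug_top.png");H=425
b=cv2.resize(b,(375,425));a=cv2.resize(a,(375,425));cv2.imwrite("pics/mug.png",np.hstack([a,b]))
E
```

```text
scene
(array([  0, 127,   9,  14,  64], dtype=int32), array([  2.7, 133.2]), array([0.2463, 0.8743, 0.003 ]), [[0.228, 0.844], [0.253, 0.914], [0.269, 0.898], [0.244, 0.828]])
(array([ 17, 149,  14,  15,  90], dtype=int32), array([ 23.4, 155.8]), array([0.2451, 0.7208, 0.003 ]), [[0.231, 0.735], [0.26, 0.753], [0.258, 0.702], [0.23, 0.685]])
(array([ 27, 159,  15,  16,  99], dtype=int32), array([ 33.6, 165.8]), array([0.2467, 0.6572, 0.003 ]), [[0.232, 0.677], [0.259, 0.696], [0.26, 0.637], [0.234, 0.619]])
(array([ 52, 186,  16,  19, 129], dtype=int32), array([ 59.5, 194.7]), array([0.2445, 0.4979, 0.003 ]), [[0.23, 0.514], [0.259, 0.532], [0.26, 0.478], [0.231, 0.462]])
(array([ 66, 198,  14,  20, 134], dtype=int32), array([ 72.4, 206.9]), array([0.2468, 0.4346, 0.003 ]), [[0.238, 0.465], [0.265, 0.468], [0.256, 0.404], [0.229, 0.402]])
green 1470.0 box (4, 6, 45, 42) ell ((27.105968475341797, 25.367164611816406), (42.81550216674805, 44.87568664550781), 63.68267059326172)
[[0.47092573 0.13732549 0.093     ]]
coffee 168.5 box (13, 21, 29, 10) ell ((26.850296020507812, 25.81381988525
[... 924 characters left out ...]
[[0.4862093  0.15770448 0.093     ]]
coffee 741.5 box (14, 22, 32, 31) ell ((29.07697296142578, 36.85845947265625), (29.582080841064453, 31.99022674560547), 50.88740539550781)
[[0.47896056 0.15226566 0.093     ]]
170 358 [ 71  71  71  72  73  74  73  73  67 100 118 119 117 115 114 115 116 118] [[ 0.62481781 -0.24739619  0.        ]]
210 358 [ 76  73  73  74  74  74  75  75  79 101 112 113 114 114 115 117 118 118] [[ 0.52283757 -0.24609302  0.        ]]
250 359 [ 74  74  76  79  80  83  82  81  80  71 106 127 128 129 131 132 134 135] [[ 0.42441414 -0.2472733   0.        ]]
270 359 [ 74  76  76  76  76  76  77  77  76  75 112 131 131 130 132 131 130 131] [[ 0.37641983 -0.2466393   0.        ]]
```

View pics/mug.png

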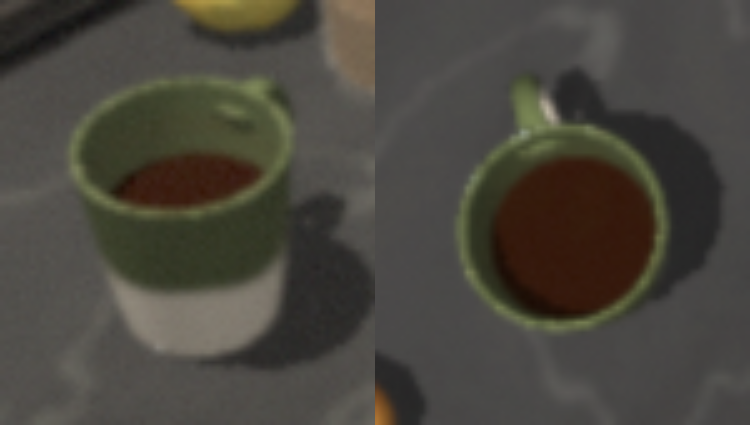

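The crops show the mug's mouth clearly. The rim ellipse is centred at about full-picture pixel (226,184) in the scene view and (187,215) in the top view. The handle points to +x.

```bash
python3 - <<'E'
from h import *
s=np.load("pics/scene0.npy",allow_pickle=True).item();t=np.load("pics/top0.npy",allow_pickle=True).item()
print("rim top",cast(t,[[187,214.7],[166.1,214.7],[207.9,214.7],[187,194.3],[187,235.1]],.093),"rim scene",cast(s,[[225.8,183.6]],.093))
print("spatula ends",cast(t,[[257,194],[338,193],[297,181],[297,207]],.003))
b,g,r=[s["color"][...,i].astype(int) for i in range(3)]
m=((r>120)&(g<r*.45)&(b<r*.45)).astype(np.uint8); m[:,:220]=0; m[:235]=0
n,l,st,ce=cv2.connectedComponentsWithStats(m)
for i in range(1,n):
    if st[i,4]>60: print(st[i],ce[i],cast(s,ce[i],.003))
E
```

```text
rim top [[0.48365472 0.15711438 0.093     ]
 [0.48231267 0.20293422 0.093     ]
 [0.48500124 0.11114234 0.093     ]
 [0.52971936 0.15989306 0.093     ]
 [0.43838883 0.15438389 0.093     ]] rim scene [[0.48280578 0.15646976 0.093     ]]
spatula ends [[ 0.55475638  0.00490193  0.003     ]
 [ 0.56347685 -0.19493996  0.003     ]
 [ 0.59073063 -0.09300498  0.003     ]
 [ 0.52524809 -0.09389749  0.003     ]]
[230 243  36  27 487] [247.25462012 255.79466119] [[0.43156177 0.03866888 0.003     ]]
[284 286  39  33 673] [303.20356612 302.14264487] [[ 0.43002616 -0.11961434  0.003     ]]
```

jog_arm:
  delta_pos:
    - [6,-6,2]
    - [10,-12,2]
    - [14,-18,2]
    - [17,-24,2]
    - [19,-30,2]
    - [21,-36,2]
    - [22,-42,0]
    - [23,-48,-2]
    - [24,-52,-5]
    - [25,-55.2,-9]
    - [25,-55.2,-13]
    - [25,-55.2,-17]
  turn: [-7,-14,-21,-28,-36,-44,-52,-60,-67,-73,-73,-73]
  grip: [0.77,0.77,0.77,0.77,0.77,0.77,0.77,0.77,0.77,0.77,0.77,0.77]

```text
time_s: 1.6
position: [0.432, 0.0443, 0.0507]
tcp_rot: [[0.001, 1.0, -0.0], [1.0, -0.001, -0.0], [-0.0, -0.0, -1.0]]
force: [0.3, -0.1, -0.1]
opening: 0.227
grasp_force: 0.0
```

jog_arm:
  delta_pos:
    - [0,-0.4,-3]
    - [0,-0.4,-4.2]
    - [0,-0.4,-4.5]
    - [0,-0.4,-4.6]
    - [0,-0.4,-4.6]
  turn: [0,0,0,0,0]
  grip: [0.77,0.77,0.77,0.77,0.77]

```text
time_s: 2.22
position: [0.4322, 0.0421, 0.0074]
tcp_rot: [[-0.002, 1.0, 0.002], [1.0, 0.002, -0.0], [-0.0, 0.002, -1.0]]
force: [-0.8, -0.7, -0.2]
opening: 0.224
grasp_force: 0.0
```

jog_arm:
  delta_pos:
    - [0,0,-0.2]
    - [0,0,-0.4]
    - [0,0,-0.5]
    - [0,0,-0.5]
  turn: [0,0,0,0]
  grip: [0.77,0.77,0.77,0.77]

```text
time_s: 2.72
position: [0.4319, 0.042, 0.0033]
tcp_rot: [[-0.002, 1.0, 0.002], [1.0, 0.002, -0.0], [-0.0, 0.002, -1.0]]
force: [-1.5, -0.5, 21.0]
opening: 0.236
grasp_force: 10.0
```

jog_arm:
  delta_pos:
    - [0,0,0.05]
    - [0,0,0.06]
    - [0,0,0.06]
  turn: [0,0,0]
  grip: [0.77,0.77,0.77]

```text
time_s: 3.1
position: [0.4319, 0.0421, 0.0034]
tcp_rot: [[-0.002, 1.0, 0.002], [1.0, 0.002, -0.0], [-0.0, 0.002, -1.0]]
force: [-0.6, 0.8, 13.2]
opening: 0.23
grasp_force: 6.7
```

jog_arm:
  delta_pos:
    - [0,-0.3,0.04]
    - [0,-0.8,0.04]
    - [0,-1.4,0.04]
    - [0,-2,0.04]
    - [0,-2.6,0.04]
    - [0,-3,0.04]
    - [0,-3,0.04]
  turn: [0,0,0,0,0,0,0]
  grip: [0.77,0.77,0.77,0.77,0.77,0.77,0.77]

```text
time_s: 3.98
position: [0.4314, 0.0121, 0.0034]
tcp_rot: [[-0.001, 1.0, 0.001], [1.0, 0.001, 0.0], [0.0, 0.001, -1.0]]
force: [-0.5, 1.5, 9.4]
opening: 0.228
grasp_force: 4.8
```

```bash
python3 - <<'E'
from h import *
c=capture("top"); [print(r) for r in red(c)[:]]
c=capture("scene"); cv2.imwrite("pics/s1.png",c["color"])
E
```

```text
(array([311, 234,  17,  25, 394], dtype=int32), array([319.3, 246.6]), array([ 0.4298, -0.149 ,  0.003 ]), [[0.46, -0.129], [0.461, -0.168], [0.403, -0.168], [0.402, -0.129]])
(array([  0, 299,  11,  12,  79], dtype=int32), array([  3.6, 305.6]), array([0.2748, 0.578 , 0.003 ]), [[0.289, 0.588], [0.29, 0.565], [0.265, 0.562], [0.265, 0.585]])
(array([ 20, 300,  15,  12, 152], dtype=int32), array([ 26.7, 305.3]), array([0.2765, 0.5259, 0.003 ]), [[0.288, 0.543], [0.289, 0.511], [0.264, 0.508], [0.264, 0.539]])
```

jog_arm:
  delta_pos:
    - [0,-0.4,0.01]
    - [0,-1,0.01]
    - [0,-1.7,0.01]
    - [0,-2.4,0.01]
    - [0,-3.1,0.01]
    - [0,-3.8,0.01]
    - [0,-4.5,0.01]
    - [0,-5.2,0.01]
    - [0,-5.8,0.01]
    - [0,-6,0.01]
  turn: [0,0,0,0,0,0,0,0,0,0]
  grip: [0.77,0.77,0.77,0.77,0.77,0.77,0.77,0.77,0.77,0.77]

```text
time_s: 5.32
position: [0.431, -0.0475, 0.0034]
tcp_rot: [[-0.001, 1.0, -0.0], [1.0, 0.001, 0.001], [0.001, -0.0, -1.0]]
force: [-0.2, 4.4, 8.7]
opening: 0.231
grasp_force: 4.5
```

jog_arm:
  delta_pos:
    - [0,-0.4,0]
    - [0,-1,0]
    - [0,-1.7,0]
    - [0,-2.4,0]
    - [0,-3.1,0]
    - [0,-3.8,0]
    - [0,-4.5,0]
    - [0,-5.2,0]
    - [0,-5.9,0]
    - [0,-6.6,0]
    - [0,-7.2,0]
    - [0,-7.5,0]
  turn: [0,0,0,0,0,0,0,0,0,0,0,0]
  grip: [0.77,0.77,0.77,0.77,0.77,0.77,0.77,0.77,0.77,0.77,0.77,0.77]

```text
time_s: 6.82
position: [0.4308, -0.1221, 0.0034]
tcp_rot: [[-0.001, 1.0, -0.001], [1.0, 0.001, 0.001], [0.001, -0.001, -1.0]]
force: [1.0, 5.0, 8.6]
opening: 0.227
grasp_force: 4.6
```

```bash
python3 - <<'E'
from h import *
c=capture("top"); print(red(c)[0]); cv2.imwrite("pics/t2.png",c["color"])
c=capture("scene"); b,g,r=[c["color"][...,i].astype(int) for i in range(3)]
m=((r>120)&(g<r*.45)&(b<r*.45)).astype(np.uint8); m[:,:220]=0; m[:235]=0
n,l,st,ce=cv2.connectedComponentsWithStats(m)
for i in range(1,n):
    if st[i,4]>60: print(st[i],ce[i],cast(c,ce[i],.003))
E
```

```text
(array([  0, 298,  11,  13,  88], dtype=int32), array([  3.6, 305.2]), array([0.2758, 0.578 , 0.003 ]), [[0.292, 0.588], [0.292, 0.566], [0.265, 0.562], [0.265, 0.585]])
[290 295  36  26 325] [308.50769231 308.16923077] [[ 0.42733675 -0.13552274  0.003     ]]
[354 342  43  40 914] [375.08971554 361.48468271] [[ 0.42872776 -0.28354227  0.003     ]]
```

jog_arm:
  delta_pos:
    - [0,0,2]
    - [0,0,6]
    - [0,-5,7]
    - [0,-10,7]
    - [0,-14,7]
    - [0,-15.1,7]
    - [0,-15.1,7]
    - [0,-15.1,7]
  turn: [0,0,0,0,0,0,0,0]
  grip: [0.77,0.77,0,0,0,0,0,0]

```text
time_s: 7.92
position: [0.4308, -0.272, 0.0724]
tcp_rot: [[-0.003, 1.0, -0.002], [1.0, 0.003, 0.002], [0.002, -0.002, -1.0]]
force: [-0.3, 0.7, 0.1]
opening: 0.829
grasp_force: 0.0
```

```bash
cat >> h.py <<'E'
def reds(c,z=.003):
    b,g,r=[c["color"][...,i].astype(int) for i in range(3)]
    m=((r>110)&(g<r*.45)&(b<r*.45)).astype(np.uint8); m[:,:200]=0
    n,l,st,ce=cv2.connectedComponentsWithStats(m)
    for i in range(1,n):
        if st[i,4]>60: print(st[i],ce[i].round(1),cast(c,ce[i],z).round(4))
E
python3 - <<'E'
from h import *
c=capture("top"); reds(c); cv2.imwrite("pics/t3.png",c["color"]); d=capture("scene"); reds(d); cv2.imwrite("pics/s3.png",d["color"])
E
```

```text
[287 289  39  32 635] [306.  304.4] [[ 0.43   -0.1266  0.003 ]]
[354 345  42  37 770] [375.5 362.5] [[ 0.4278 -0.2852  0.003 ]]
```

View pics/s3.png

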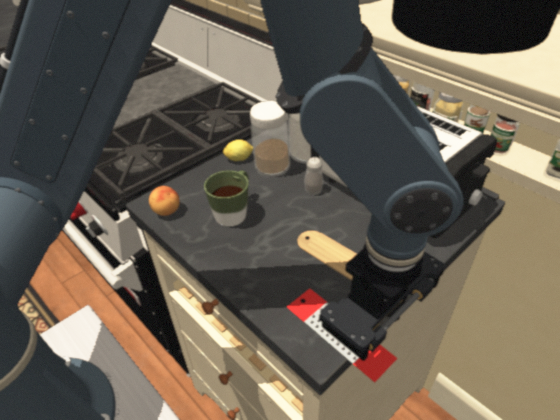

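The slide is done: the grater's right end is at about (375,362), roughly 58 mm past the counter edge, and the gripper hovers over that end. The spatula and mug haven't moved. Next I descend with the fingers either side of it.

jog_arm:
  delta_pos:
    - [-0.2,0,-0.5]
    - [-0.2,0,-2.5]
    - [-0.2,0,-4.5]
    - [-0.2,0,-6.5]
    - [-0.2,0,-8]
    - [-0.2,0,-9]
    - [-0.2,0,-9]
    - [-0.2,0,-9]
  turn: [0,0,0,0,0,0,0,0]
  grip: [0,0,0,0,0,0,0,0]

```text
time_s: 9.02
position: [0.4298, -0.2742, -0.017]
tcp_rot: [[-0.002, 1.0, 0.001], [1.0, 0.002, -0.001], [-0.001, 0.001, -1.0]]
force: [-0.2, -0.8, 0.1]
opening: 1.001
grasp_force: 0.0
```

jog_arm:
  delta_pos:
    - [0,0,0]
    - [0,0,0]
    - [0,0,0]
    - [0,0,0]
    - [0,0,0]
    - [0,0,0]
    - [0,0,0]
    - [0,0,0]
  turn: [0,0,0,0,0,0,0,0]
  grip: [0.4,0.5,0.6,0.7,0.8,0.9,1,1]

```text
time_s: 10.02
position: [0.4298, -0.2742, -0.0173]
tcp_rot: [[-0.002, 1.0, 0.0], [1.0, 0.002, -0.0], [-0.0, 0.0, -1.0]]
force: [0.5, 0.4, 2.3]
opening: 0.67
grasp_force: 30.0
```

jog_arm:
  delta_pos:
    - [0,0,0.2]
    - [0,0,0.6]
    - [0,0,1.2]
    - [0,0,2]
    - [0,0,3]
    - [0,0,4]
    - [0,0,5]
    - [0,0,6]
    - [0,0,6]
    - [0,0,6]
  turn: [0,0,0,0,0,0,0,0,0,0]
  grip: [1,1,1,1,1,1,1,1,1,1]

```text
time_s: 11.28
position: [0.4295, -0.2739, 0.0426]
tcp_rot: [[-0.002, 1.0, -0.0], [1.0, 0.002, 0.0], [0.0, -0.0, -1.0]]
force: [0.1, -0.6, -1.7]
opening: 0.673
grasp_force: 30.0
```

```bash
python3 - <<'E'
from h import *
c=capture("top"); d=capture("scene"); reds(c,.063); reds(d,.063); cv2.imwrite("pics/s4.png",d["color"]); print(read_state()["moment"],read_state()["force"])
E
```

```text
[287 271  40  33 656] [306.1 286.5] [[ 0.425  -0.1307  0.063 ]]
[375 333  27  29 196] [389.4 345.4] [[ 0.4337 -0.2981  0.063 ]]
[-0.15283136  0.04689348  0.02993757] [ 0.15612181 -0.1457907  -2.37327794]
```

View pics/s4.png

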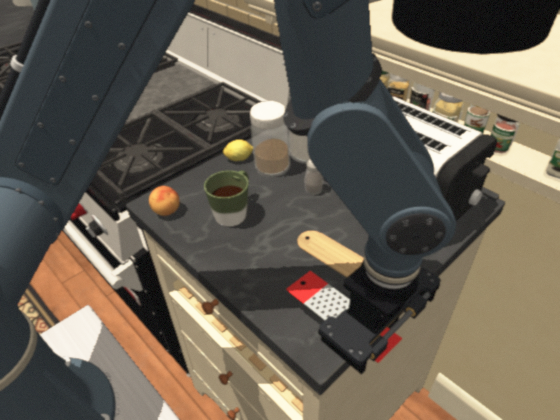

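The grater is gripped and clear of the counter, with its free end at about (306,286). That end sags about 2°, which is harmless. Next I carry it high over the mug.

jog_arm:
  delta_pos:
    - [0,0,1]
    - [0,0,3]
    - [0,0.5,5]
    - [0.2,1.5,7]
    - [0.5,3,8.5]
    - [0.9,5,9]
    - [1.3,7.5,9]
    - [1.7,10,9]
    - [2.1,12.5,9]
    - [2.5,15,9]
    - [2.9,17.5,9]
    - [3.3,20,9]
  turn: [0,0,0,0,0,0,0,0,0,0,0,0]
  grip: [1,1,1,1,1,1,1,1,1,1,1,1]

```text
time_s: 12.88
position: [0.4618, -0.0718, 0.1322]
tcp_rot: [[-0.003, 1.0, -0.002], [1.0, 0.003, 0.001], [0.001, -0.002, -1.0]]
force: [0.6, -0.4, -1.8]
opening: 0.669
grasp_force: 30.0
```

jog_arm:
  delta_pos:
    - [0.3,2.5,0]
    - [0.6,5,0]
    - [0.9,7.5,0]
    - [1.2,10,0]
    - [1.5,12,0]
    - [1.8,13.8,0]
    - [2,15,0]
    - [2.1,15.8,0]
    - [2.1,16.2,0]
    - [2.1,16.2,0]
    - [2.1,16.2,0]
    - [2.1,16.2,0]
  turn: [0,0,0,0,0,0,0,0,0,0,0,0]
  grip: [1,1,1,1,1,1,1,1,1,1,1,1]

```text
time_s: 14.38
position: [0.4836, 0.0876, 0.1327]
tcp_rot: [[-0.001, 1.0, -0.0], [1.0, 0.001, -0.0], [-0.0, -0.0, -1.0]]
force: [-0.2, 1.0, -1.8]
opening: 0.671
grasp_force: 30.0
```

```bash
python3 - <<'E'
from h import *
c=capture("top"); d=capture("scene"); reds(c,.15); reds(d,.15); cv2.imwrite("pics/s5.png",np.hstack([d["color"][80:350,120:400],c["color"][110:380,60:340]]))
E
```

```text
[236 167  31  22 399] [248.9 177.2] [[0.4858 0.0802 0.15  ]]
```

View pics/s5.png

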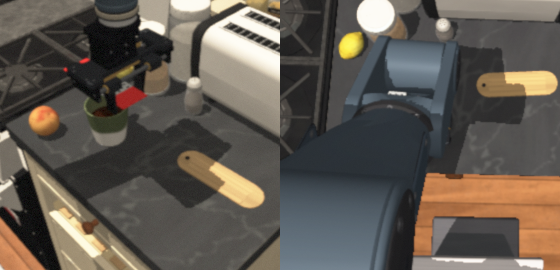

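The right half shows the arm hiding most of the mug from above. In the left half the gripper holds the grater over the mug, with the near red end at about (128,97) in the crop. Everything else is undisturbed. Next I lower it onto the rim.

jog_arm:
  delta_pos:
    - [0,0,-1]
    - [0,0,-2.5]
    - [0,0,-3.7]
    - [0,0,-4.4]
    - [0,0,-4.8]
    - [0,0,-5]
    - [0,0,-5]
    - [0,0,-5]
  turn: [0,0,0,0,0,0,0,0]
  grip: [1,1,1,1,1,1,1,1]

```text
time_s: 15.48
position: [0.4838, 0.0881, 0.0829]
tcp_rot: [[-0.002, 1.0, 0.001], [1.0, 0.002, -0.0], [-0.0, 0.001, -1.0]]
force: [1.0, -0.1, -2.0]
opening: 0.675
grasp_force: 30.0
```

jog_arm:
  delta_pos:
    - [0,0,-0.1]
    - [0,0,-0.2]
    - [0,0,-0.3]
    - [0,0,-0.4]
    - [0,0,-0.4]
  turn: [0,0,0,0,0]
  grip: [1,1,1,1,1]

```text
time_s: 16.1
position: [0.4836, 0.088, 0.0786]
tcp_rot: [[-0.002, 1.0, 0.0], [1.0, 0.002, 0.0], [0.0, 0.0, -1.0]]
force: [0.8, 0.6, -1.3]
opening: 0.67
grasp_force: 30.0
```

jog_arm:
  delta_pos:
    - [0,0,-0.1]
    - [0,0,-0.2]
    - [0,0,-0.25]
    - [0,0,-0.25]
  turn: [0,0,0,0]
  grip: [1,1,1,1]

```text
time_s: 16.6
position: [0.4836, 0.088, 0.0761]
tcp_rot: [[-0.002, 1.0, 0.0], [1.0, 0.002, 0.0], [0.0, 0.0, -1.0]]
force: [-0.0, 0.5, -0.1]
opening: 0.671
grasp_force: 30.0
```

jog_arm:
  delta_pos:
    - [0,0,-0.05]
    - [0,0,-0.1]
    - [0,0,-0.1]
  turn: [0,0,0]
  grip: [1,1,1]

```text
time_s: 16.98
position: [0.4836, 0.088, 0.0753]
tcp_rot: [[-0.002, 1.0, 0.0], [1.0, 0.002, -0.0], [-0.0, 0.0, -1.0]]
force: [0.3, 0.2, 1.2]
opening: 0.674
grasp_force: 30.0
```

jog_arm:
  delta_pos:
    - [0,0,0]
    - [0,0,0]
    - [0,0,0]
    - [0,0,0]
    - [0,0,0]
    - [0,0,0]
    - [0,0,0]
    - [0,0,0]
  turn: [0,0,0,0,0,0,0,0]
  grip: [0.33,0.3,0.25,0.2,0.1,0,0,0]

```text
time_s: 17.98
position: [0.4835, 0.088, 0.0751]
tcp_rot: [[-0.002, 1.0, -0.0], [1.0, 0.002, 0.0], [0.0, -0.0, -1.0]]
force: [-0.4, 1.2, 0.0]
opening: 0.997
grasp_force: 0.0
```

```bash
python3 - <<'E'
from h import *
d=capture("scene"); reds(d,.0945); cv2.imwrite("pics/s6.png",cv2.resize(d["color"][120:270,130:330],None,fx=3,fy=3))
E
```

```text
[200 156  15  14 176] [207.  162.9] [[0.498  0.2411 0.0945]]
[233 189  35  24 443] [249.7 200.3] [[0.4821 0.0798 0.0945]]
```

View pics/s6.png

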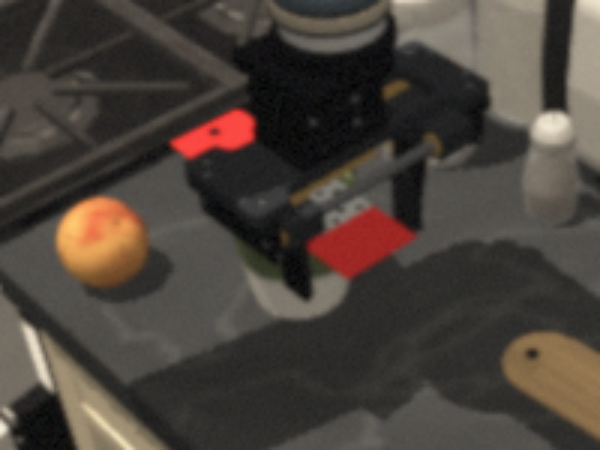

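The grater is resting on the mug with the fingers open and clear either side: near red end at about (360,243), far end at (215,135) in the crop. I lift straight up and move away to check.

jog_arm:
  delta_pos:
    - [0,0,0.5]
    - [0,0,1.5]
    - [0,0,3]
    - [0,0,6]
    - [0,0,10]
    - [0,-5,13]
    - [0,-10,14]
    - [0,-15,14]
    - [0,-20,14]
    - [0,-25,14]
    - [0,-28,14]
    - [0,-28,14]
  turn: [0,0,0,0,0,0,0,0,0,0,0,0]
  grip: [0,0,0,0,0,0,0,0,0,0,0,0]

```text
time_s: 19.52
position: [0.4837, -0.1942, 0.2158]
tcp_rot: [[0.002, 1.0, 0.001], [1.0, -0.002, -0.001], [-0.001, 0.001, -1.0]]
force: [-0.2, 0.6, -0.1]
opening: 0.999
grasp_force: 0.0
```

```bash
python3 - <<'E'
from h import *
c=capture("top");d=capture("scene")
for q in(c,d): reds(q,.096)
cv2.imwrite("pics/s7.png",np.hstack([cv2.resize(q,None,fx=2,fy=2) for q in(d["color"][120:300,150:350],c["color"][130:310,110:310])])[:, :800])
E
```

```text
[212 202  22  29 556] [222.2 216. ] [[0.4825 0.0791 0.096 ]]
[200 156  20  19 228] [207.4 164. ] [[0.495  0.2354 0.096 ]]
[232 189  37  24 469] [249.9 200.7] [[0.4807 0.0772 0.096 ]]
```

View pics/s7.png

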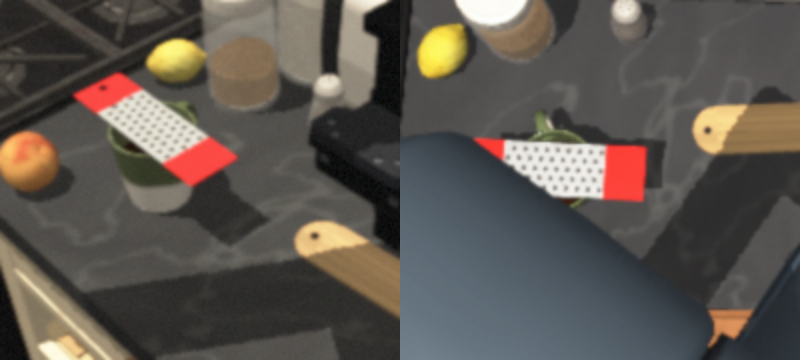

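The grater lies flat across the mug, with its middle at about (0.482, 0.157) against a mug mouth at (0.4835, 0.157). The mug stands upright, the spatula is unmoved and the arm is clear.

```bash
python3 -c "
from rig import *
print(hand_in())"
```

```text
the job is handed in; nothing more can be done
None
```

I slid the grater about 58 mm past the counter's right-hand edge, picked it up and laid it flat across the upright mug, its middle within about 2 mm of the mug's by camera; the spatula was not touched, and I handed the job in at about 20 s (no verdict was returned).

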